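Slide the vise under the microscope and drop the stop flap

TASK

A small jeweller's vise stands on the sliding plate of a microscope stand, and the plate is drawn out from under the lens. Without gripping or lifting anything, push the end of the plate gently with your fingertips until it is fully home against its stop, then push the raised stop flap over until it lies flat across the rail behind the plate. Do not touch the vise, which must stay standing in its seat, and leave the loose things around the stand where they are.

Things in the scene. Friction and masses are not known exactly. Their poses are not given: they have to be found in the camera images.
- stand: Fixed microscope stand: grey base 160 mm (x) by 560 mm (y -200 to +360), 20 mm thick, with two low rails along y (tops at 30 mm), an end stop and, at the +y end, a column with the microscope. Origin on the table under the middle of the plate's end face when the plate is home. z up; +y is the way the plate is pushed home; the stop flap is on the -x side.
- lens (a point): Middle of the underside of the microscope's black ring lamp (100 mm across), 228 mm above the table, at x 0, y +150 mm of the stand. The cream head above it spans 65 mm either way in the stand's x and y, up to 395 mm high; its eyepieces lean out to the stand's x +150 mm at 455 mm.
- plate: The sliding plate: a loose, plain aluminium slab 110 mm wide (x), 210 mm long (y, from 0 at its end face to +210) and 30 mm thick (z), 0.45 kg, lying on the stand's rails (underside 30 mm, top 60 mm above the table) between side guides with 1.5 mm play and 42 mm high. Origin at the middle of the lower edge of its end face. Drawn out 80 to 150 mm at the start.
- push_face (a point): Middle of the plate's end face, the face to push: it looks along the stand's -y and is 45 mm above the table. Its y in the frame of the stand is 0 when the plate is fully home against the stop and negative when drawn out. Pushing plate and vise along takes about 3 to 8 N; the plate stays where it is left.
- seat (a point): Middle of the round seat on top of the plate, 150 mm behind the push face and 60 mm above the table; a low steel collar (92 mm across, 7 mm high) around it keeps the vise in place.
- flap (a joint): Angle of the stop flap, rad: 0 = lying flat across the rail, about 1.57 = standing upright, more = leaning outwards, away from the rail (at most 2.2). Stiff hinge (0.06 N m): it stays at any angle. Starts between 1.75 and 2.1.
- flap_hinge (a point): Middle of the flap's hinge axis, which runs along the stand's y: fixed to the stand at x -68, y -38 mm, 38 mm above the table. Axes as those of the stand.
- flap_edge (a point): Middle of the free edge of the flap, 68 mm from the hinge axis. A steel plate 60 mm wide (stand y -68 to -8 mm), 68 mm from hinge to edge, 10 mm thick. Pushed over in the stand's +x direction and then down it ends flat, its top face 43 mm above the table, this edge midway between the rails.
- flap_pad: Black rubber pad (38 by 40 by 3 mm) on the face of the flap that looks at the rail (its underside once flat). Pushing never needs to touch it; gripping the flap would. Origin on the hinge axis.
- vise: Loose ball vise, 0.4 kg, standing in the seat on the plate: pale round base 72 mm across, dark top with two jaws holding a brass piece; 85 mm tall. Origin in the middle of its underside, z up. It rides along with the plate.
- can: Bystander: steel can, 74 mm across, 100 mm tall, origin in the middle of its underside.
- bottle: Bystander: white bottle with a red cap, 60 mm across, 150 mm tall, origin in the middle of its underside.
- graver: Bystander: hand graver with a mushroom-shaped wooden handle, lying on the table along its x, about 113 mm long and 32 mm high, origin on the table 50 mm from the handle's end.
- jar: Bystander: small amber jar with a steel cap, 52 mm across, 50 mm tall, origin in the middle of its underside.
Not all that is in view belongs to the job. What is meant by the vise is not green or red, and is the smaller of those in its own colour.

How it is judged:
On the way, in this order (a step that is already met when the one before it is completed fails the run):
1. the plate is pushed fully home while the flap is still up (y of push_face in the frame of stand between -0.004 and 0.004 m and value of joint flap above 1 rad), for 0.2 s.
2. the stop flap lies flat behind the plate (y of push_face in the frame of stand between -0.004 and 0.004 m and value of joint flap below 0.07 rad), for 0.2 s.
At the end, for the whole second after the job is handed in: The plate is within 4 mm of fully home, the flap within 0.07 rad of flat, and the vise stands upright (within 0.1 rad) and at rest in its seat (within 8 mm) (all of step 2 and angle between vise's own z axis and vertical below 0.1 rad and distance between vise and seat below 0.008 m and linear speed of each of vise, plate below 0.02 m/s); the robot touches nothing.
It fails at once if the flap is pushed over before the plate is home (value of joint flap below 1 rad and y of push_face in the frame of stand below -0.012 m).
It fails at once if the plate is slammed (faster than 0.35 m/s) or lifted more than 10 mm off its rails (linear speed of plate above 0.35 m/s or z of plate in the frame of stand above 0.04 m).
It fails at once if the vise is touched, lifted, tipped or knocked out of its seat (contact force between any of the fingers, the arm and vise above 1 N or angle between vise's own z axis and vertical above 0.25 rad or distance between vise and seat above 0.015 m).
It fails at once if the flap is gripped (its inner face touched by the fingers) (contact force between the fingers and flap_pad above 1 N).
It fails at once if a bystander is moved or lifted (distance of any of can, bottle, graver, jar from where it was at the start of the episode above 0.02 m).
It also fails if it takes over 45 s, if anything falls off the work surface, if the arm or the gripper's body presses on something with over 40 N, if the wrist force passes 120 N, or if a joint passes its speed limit or range.

ROBOT

A 7-joint arm with a two-finger parallel gripper is mounted at the origin on the work surface. World frame = base frame: x ahead of the robot, y to its left, z up, the work surface at z = 0. Lengths are in m, angles in rad, forces in N, time in s.
With the tool pointing down it reaches from about 0.425 to 0.925 m from the base axis. Payload 6.8 kg.
Tool frame: the origin (TCP) lies on the centre line of the jaws, within the pads' length; the fingertips stand bot.finger_overhang ahead of it and the grasp point (between the pads) lies 3 mm ahead of it (bot.finger_overhang is the distance from the TCP to the fingertips, in m); z points along the fingers, y is the direction in which the jaws open and shut (so a half turn about z gives the same grasp; the last joint's range is limited). The gripper opens to 85 mm and grips with 20 to 120 N. Pads are 22 mm wide; open, the fingers measure 114 mm over their backs; the gripper's body (76 mm by 85 mm) begins 54 mm behind the grasp point. The pads swing forward as they close: fully open they stand 13 mm farther back than shut.
Start: joints at [1.163, 0.477, 0.022, 1.555, -0.011, 1.109, -0.083], TCP at [0.199, -0.645, 0.253] pointing down, gripper open.
Joint ranges: [-2.96, 2.96], [-0.34, 2.1], [-1.41, 1.46], [0.24, 2.44], [-1.37, 4.51], [0.17, 1.92], [-2.96, 2.96]. Speed limits (rad/s): [2.39, 2.39, 3.14, 3.14, 3.14, 3.14, 3.14].

INTERFACE

Orientations are given as a unit quaternion [w, x, y, z].
In Python, from station import bot gives the robot as it stands.
- The arm moves only by the tool drive_tool, never from a script. Its argument "increments" is text: rows parted by semicolons, each of 4 numbers parted by spaces: the shift along the world's x, y, z in m, then the turn about the world's z in rad. In form: tx ty tz spin; .... A call has 1 to 12 rows; each row shifts and turns the commanded pose from where the row before left it; what a row does not reach is not made up. A row lasts 1/12 s, in which the tool goes at most 41.7 mm and 7.16 degrees, less where a joint would pass 70% of its speed; a pose out of reach is approached as far as the arm can. A call is refused whole if a number of a shift passes 0.0417 or a number of a turn 0.125, either way. A call with a gripper value outside its range is refused whole. "grip" is the opening, from 0 (shut) to 1 (fully open), set as the call begins (left out, the last holds). The fingers move at their own pace and stop on an object; "squeeze" is the grip in N (left out, the last holds). Time passes only in rows, so rows that do not move let the fingers close. It gives the time, the measured TCP pose, the force and the opening at its end, in the units of the state.
- bot.get_obs(): the state, without advancing time (a new reading comes with each control period).
- bot.read_camera(name): name is "side" or "top"; returns the picture (420x560x3 uint8, red, green, blue); there is no depth.
- bot.calibration(name): a dict with "fx", "fy", "cx", "cy" (pixels), "camera_from_world" (4x4, takes a point from world to camera coordinates). Camera axes: x right, y down, z forward; pixel columns grow to the right and rows downward; lengths in m; the calibration is good to about 2 mm. A picture is of the moment at which its call begins. calibration takes no time and is no camera call.
- bot.hand_in(): hands the job in, once; it reports no verdict.
The state is a dict: "t": time; "q": joint angles; "joint_vel": joint speeds; "joint_torque": joint torques, N m; "eef_pos": TCP position; "tool_rot": TCP orientation; "contact_force": force on the tool from outside, world axes, zero at the start; "torque": the same for the moment, N m; "gripper_width": opening from 0.0 (shut) to 1.0 (fully open).
Only numpy, scipy, OpenCV 4.12 (cv2) and the standard library are available. Lean on these libraries where they do the work, as an engineer would, in place of code of your own. Each camera call takes 0.05 s, during which the arm holds its last target.

## Working session

There is one attempt and no reset: what is moved stays moved. The work goes in short steps, Python scripts to look and compute and a tool call to move; the robot and the scene stay as the last step left them, time stands still between calls to the robot, and variables do not carry over. Pictures are saved under pics/ and viewed, and the job is handed in when it is done.

Besides the shell and the picture viewer there is one more tool, called as name(argument=value, ...) on one line, values as JSON. drive_tool: Moves the arm, as the interface text tells. Its arguments: {"type":"object","properties":{"increments":{"type":"string"},"grip":{"type":"number"},"squeeze":{"type":"number"}},"required":["increments"]}

```bash
mkdir -p pics; ls
python3 - <<'E'
from station import bot
import cv2
for n in("side","top"):
    im=bot.read_camera(n); cv2.imwrite(f"pics/{n}0.png",cv2.cvtColor(im,cv2.COLOR_RGB2BGR))
    print(n,bot.calibration(n))
o=bot.get_obs();print(o["t"],o["eef_pos"],o["tool_rot"],bot.finger_overhang,o["gripper_width"])
E
```

```text
pics
side {'fx': 500.7083740992976, 'fy': 500.7083740992976, 'cx': 276.89354757842256, 'cy': 215.98713625896352, 'camera_from_world': array([[-0.69335166, -0.72047917,  0.01316174,  0.32881416],
       [-0.54993625,  0.51725057, -0.6557606 ,  0.42963307],
       [ 0.46565394, -0.46191082, -0.75485416,  0.90974911],
       [ 0.        ,  0.        ,  0.        ,  1.        ]])}
top {'fx': 497.61316999465396, 'fy': 497.61316999465396, 'cx': 274.4813552503042, 'cy': 217.7667142859436, 'camera_from_world': array([[ 0.02917905, -0.99953377, -0.00899012, -0.08290674],
       [-0.99742913, -0.02852635, -0.06573718,  0.54804635],
       [ 0.06545008,  0.01088515, -0.99779647,  1.29212735],
       [ 0.        ,  0.        ,  0.        ,  1.        ]])}
0.1 [ 0.19920014 -0.64442341  0.2524146 ] [-8.04949718e-04  9.88785288e-01  1.49341809e-01 -1.73125866e-04] 0.022 1.0000179570587606
```

View pics/side0.png

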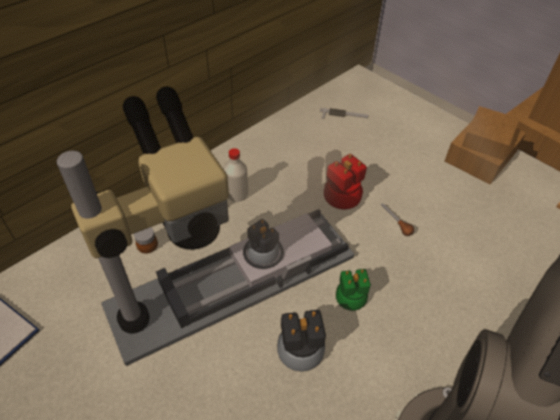

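View pics/top0.png

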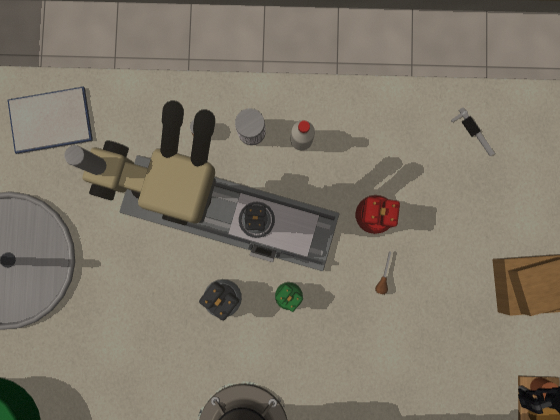

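Run:
```python
import cv2
a=cv2.imread("pics/top0.png")[165:285,110:350]; cv2.imwrite("pics/top0z.png",cv2.resize(a,None,fx=3.3,fy=3.3,interpolation=cv2.INTER_CUBIC))
a=cv2.imread("pics/side0.png")[195:365,100:360]; cv2.imwrite("pics/side0z.png",cv2.resize(a,None,fx=3,fy=3,interpolation=cv2.INTER_CUBIC))
```

```text
(no output)
```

View pics/top0z.png

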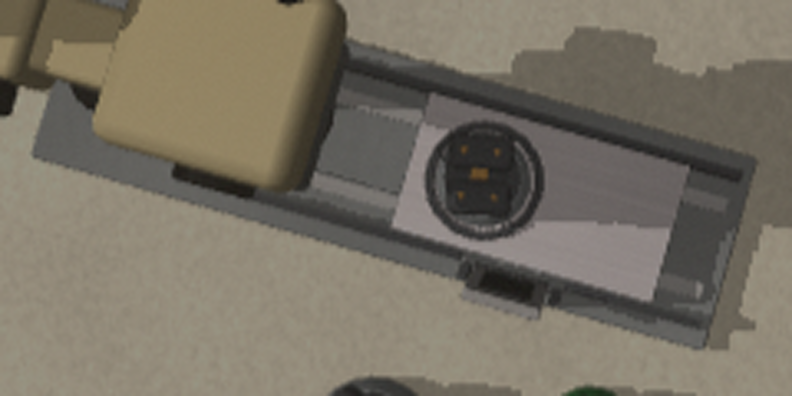

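View pics/side0z.png

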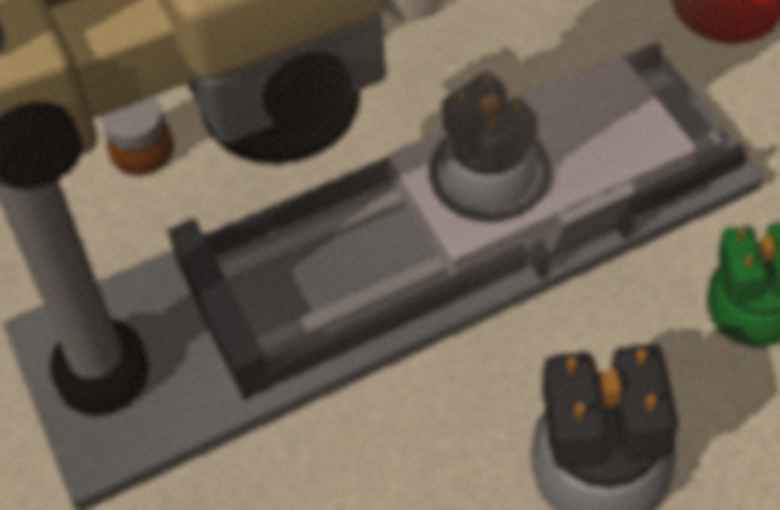

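```bash
cat > h.py <<'E'
import numpy as np
from station import bot
def ray(n,u,v,z):
    c=bot.calibration(n);M=c["camera_from_world"];R,t=M[:3,:3],M[:3,3]
    o=-R.T@t;d=R.T@np.array([(u-c["cx"])/c["fx"],(v-c["cy"])/c["fy"],1])
    return o+d*(z-o[2])/d[2]
def T(u,v,z):return ray("top",110+u/3.3,165+v/3.3,z)
def S(u,v,z):return ray("side",100+u/3,195+v/3,z)
def proj(n,p):
    c=bot.calibration(n);M=c["camera_from_world"];q=M[:3,:3]@p+M[:3,3]
    return q[0]/q[2]*c["fx"]+c["cx"],q[1]/q[2]*c["fy"]+c["cy"]
E
python3 - <<'E'
from h import *
np.set_printoptions(precision=4,suppress=True)
A=T(707,348,.02);B=T(754,158,.02);C=T(34,155,.02)
print("A-x,-200",A,"B",B,"C",C,np.linalg.norm(A-B),np.linalg.norm(A-C))
D=S(78,505,.02);E=S(764,183,.02);F=S(8,325,.02)
print("side D",D,"E",E,"F",F,np.linalg.norm(D-F),np.linalg.norm(D-E))
P=[T(688,166,.06),T(652,300,.06)];print("plate",P,np.linalg.norm(P[0]-P[1]))
print("plate far", T(430,93,.06),T(392,228,.06))
for nm,e in(("top",C-A),("side",D-E)): print(nm,np.arctan2(-e[0],e[1]))
e=B-A;print(np.arctan2(e[1],e[0]));e=F-D;print(np.arctan2(e[1],e[0]))
e=P[0]-P[1];print(np.arctan2(e[1],e[0]))
E
```

```text
A-x,-200 [ 0.4162 -0.2008  0.02  ] B [ 0.5677 -0.2347  0.02  ] C [0.5537 0.3398 0.02  ] 0.1553021970795595 0.5577596891684864
side D [0.5493 0.3431 0.02  ] E [ 0.4088 -0.1895  0.02  ] F [0.7008 0.3042 0.02  ] 0.1564060784808517 0.550738331663674
plate [array([ 0.5569, -0.1793,  0.06  ]), array([ 0.4531, -0.1541,  0.06  ])] 0.10686538630126868
plate far [0.6079 0.0217 0.06  ] [0.5025 0.0475 0.06  ]
top -0.24922236144149248
side -0.2578811616122328
-0.2203895643957478
-0.25126010976730473
-0.23791900506568694
```

```bash
cat >> h.py <<'E'
O=np.array([.540,-.026,0]);a=-.249
X=np.array([np.cos(a),np.sin(a),0]);Y=np.array([-np.sin(a),np.cos(a),0]);Z=np.array([0,0,1.])
def W(x,y,z=0):return O+X*x+Y*y+Z*z
def L(p):d=np.asarray(p)-O;return np.array([d@X,d@Y,d[2]])
E
python3 - <<'E'
from h import *
np.set_printoptions(precision=4,suppress=True)
for th in(1.75,1.85,1.95,2.05,2.1):
  print(th)
  for y in(-.068,-.008):
    for off in(-.005,.005):
      p=W(-.068+.068*np.cos(th)-off*np.sin(th),y,.038+.068*np.sin(th)+off*np.cos(th))
      t=proj("top",p);s=proj("side",p)
      print(y,off,[round((t[0]-110)*3.3),round((t[1]-165)*3.3)],[round((s[0]-100)*3),round((s[1]-195)*3)])
for n,u,v,z in(("redvise",380,213,.08),("green",289,296,.05),("bigblack",220,300,.08),("graver",385,272,.01),("bottle",303,133,.12)):
  p=ray("top",u,v,z);print(n,p,L(p))
for p in((-.12,-.038),(-.103,-.06),(-.103,-.038),(0,-.2),(0,-.015)):print(p,W(*p),np.hypot(*W(*p)[:2]))
E
```

```text
1.75
-0.068 -0.005 [546, 301] [630, 167]
-0.068 0.005 [543, 314] [637, 179]
-0.008 -0.005 [468, 279] [557, 201]
-0.008 0.005 [465, 292] [564, 212]
1.85
-0.068 -0.005 [544, 310] [635, 175]
-0.068 0.005 [540, 322] [642, 187]
-0.008 -0.005 [466, 288] [562, 208]
-0.008 0.005 [463, 300] [569, 221]
1.95
-0.068 -0.005 [541, 318] [639, 183]
-0.068 0.005 [538, 330] [646, 195]
-0.008 -0.005 [464, 296] [567, 217]
-0.008 0.005 [461, 308] [573, 229]
2.05
-0.068 -0.005 [539, 327] [644, 191]
-0.068 0.005 [536, 338] [650, 204]
-0.008 -0.005 [461, 304] [571, 225]
-0.008 0.005 [459, 316] [578, 238]
2.1
-0.068 -0.005 [538, 331] [646, 195]
-0.068 0.005 [535, 342] [652, 208]
-0.008 -0.005 [460, 308] [574, 230]
-0.008 0.005 [458, 319] [580, 243]
redvise [ 0.5656 -0.3314  0.08  ] [ 0.1001 -0.2897  0.08  ]
green [ 0.3501 -0.1101  0.05  ] [-0.1633 -0.1283  0.05  ]
bigblack [0.3378 0.0615 0.08  ] [-0.2175  0.035   0.08  ]
graver [ 0.4165 -0.361   0.01  ] [-0.0372 -0.3551  0.01  ]
bottle [ 0.7537 -0.132   0.12  ] [ 0.2333 -0.05    0.12  ]
(-0.12, -0.038) [ 0.4143 -0.0333  0.    ] 0.4156688165702838
(-0.103, -0.06) [ 0.4254 -0.0588  0.    ] 0.42943055731274327
(-0.103, -0.038) [ 0.4308 -0.0374  0.    ] 0.43243632946950433
(0, -0.2) [ 0.4907 -0.2198  0.    ] 0.5377037415873642
(0, -0.015) [ 0.5363 -0.0405  0.    ] 0.5378333371303594
```

drive_tool(increments="0.01 0.015 0 -0.02;0.022 0.032 0 -0.045;0.022 0.032 0 -0.045;0.022 0.032 0 -0.045;0.022 0.032 0 -0.045;0.022 0.032 0 -0.045;0.022 0.032 0 -0.045;0.022 0.032 0 -0.045;0.022 0.032 0 -0.045;0.022 0.032 0 -0.045;0.022 0.032 0 -0.045;0.022 0.032 0 -0.045", grip=0)

```text
t: 1.1
eef_pos: [0.4519, -0.2761, 0.2532]
tool_rot: [-0.0, 0.994, -0.109, -0.0]
contact_force: [1.5, -0.2, 0.4]
gripper_width: -0.001
```

drive_tool(increments="0.019 0.025 -0.01 -0.015;0.018 0.024 -0.02 -0.015;0 0 -0.03 0;0 0 -0.03 0;0 0 -0.03 0;0 0 -0.02 0;0 0 0 0;0 0 0 0")

```text
t: 1.77
eef_pos: [0.4876, -0.2286, 0.1126]
tool_rot: [-0.0, 0.992, -0.122, -0.001]
contact_force: [1.0, 0.1, 0.8]
gripper_width: -0.002
```

Run:
```python
from h import *
import cv2
o=bot.get_obs();print(o["eef_pos"],L(o["eef_pos"]),o["tool_rot"],o["contact_force"])
for n in("side","top"):
    im=cv2.cvtColor(bot.read_camera(n),cv2.COLOR_RGB2BGR)
    a=im[165:285,190:430] if n=="top" else im[150:350,150:450]
    cv2.imwrite(f"pics/{n}1.png",cv2.resize(a,None,fx=2.6,fy=2.6,interpolation=cv2.INTER_CUBIC))
```

```text
[ 0.48761784 -0.22862507  0.11258883] [-0.00083277 -0.20928477  0.11258883] [-3.11914925e-04  9.92493544e-01 -1.22289522e-01 -1.31946881e-03] [1.03997399 0.08168394 0.75464979]
```

View pics/side1.png

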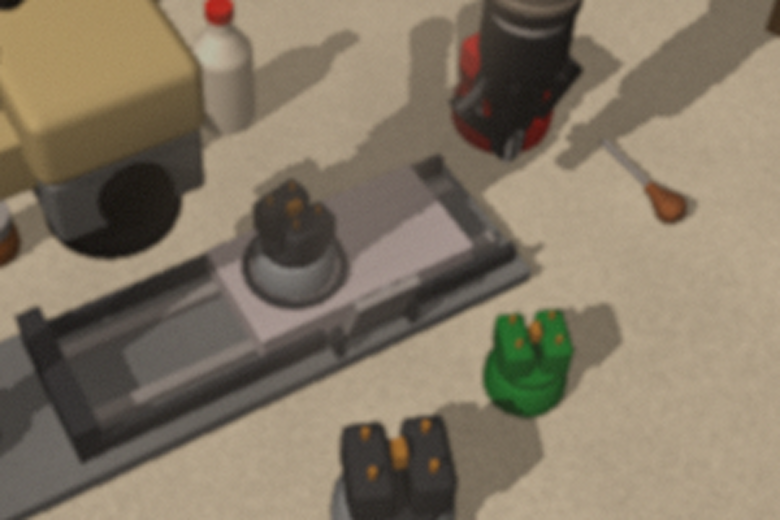

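View pics/top1.png

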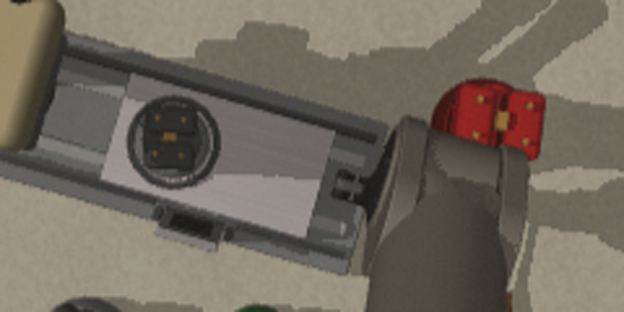

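drive_tool(increments="0.006 0.022 0 0;0 0 -0.016 0;0 0 -0.016 0;0 0 -0.013 0;0 0 0 0;0 0 0 0")

```text
t: 2.37
eef_pos: [0.495, -0.2072, 0.0694]
tool_rot: [0.0, 0.992, -0.122, 0.001]
contact_force: [0.7, 0.4, 0.4]
gripper_width: 0.001
```

Run:
```python
from h import *
import cv2
o=bot.get_obs();print(o["eef_pos"],L(o["eef_pos"]),o["contact_force"])
for n in("side",):
    im=cv2.cvtColor(bot.read_camera(n),cv2.COLOR_RGB2BGR)
    a=im[150:350,150:450]
    cv2.imwrite(f"pics/{n}2.png",cv2.resize(a,None,fx=2.6,fy=2.6,interpolation=cv2.INTER_CUBIC))
```

```text
[ 0.49497667 -0.20720933  0.06943836] [ 0.00102152 -0.18671603  0.06943836] [0.71314891 0.35015861 0.37838727]
```

View pics/side2.png

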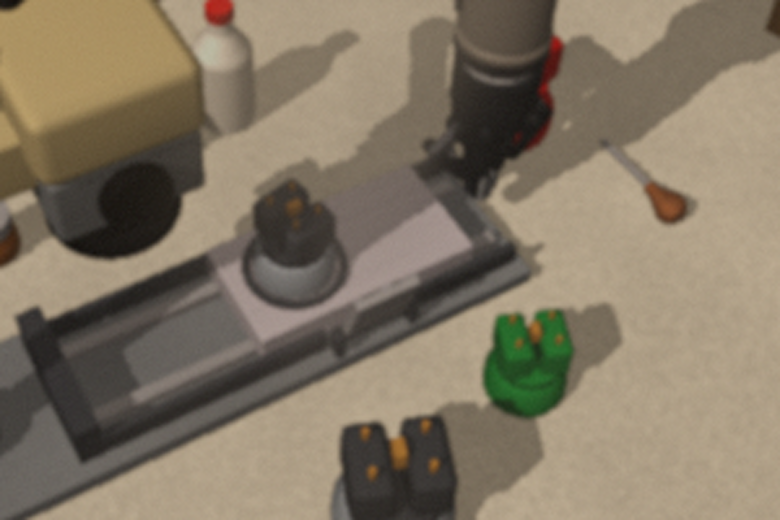

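drive_tool(increments="0.0025 0.0097 -0.003 0;0.0025 0.0097 0 0;0.0015 0.0058 0 0;0.0015 0.0058 0 0;0.0015 0.0058 0 0;0.002 0.0078 0 0;0.002 0.0078 0 0;0.002 0.0078 0 0")

```text
t: 3.08
eef_pos: [0.51, -0.1481, 0.0659]
tool_rot: [0.001, 0.992, -0.123, 0.0]
contact_force: [-2.4, -6.1, 3.1]
gripper_width: 0.0
```

Run:
```python
from h import *
import cv2
o=bot.get_obs();print(o["eef_pos"],L(o["eef_pos"]),o["contact_force"])
for n in("side",):
    im=cv2.cvtColor(bot.read_camera(n),cv2.COLOR_RGB2BGR)
    a=im[150:350,150:450]
    cv2.imwrite(f"pics/{n}3.png",cv2.resize(a,None,fx=2.6,fy=2.6,interpolation=cv2.INTER_CUBIC))
```

```text
[ 0.50995656 -0.14813899  0.06592451] [ 0.00098244 -0.1257759   0.06592451] [-2.44626537 -6.05865802  3.1421483 ]
```

View pics/side3.png

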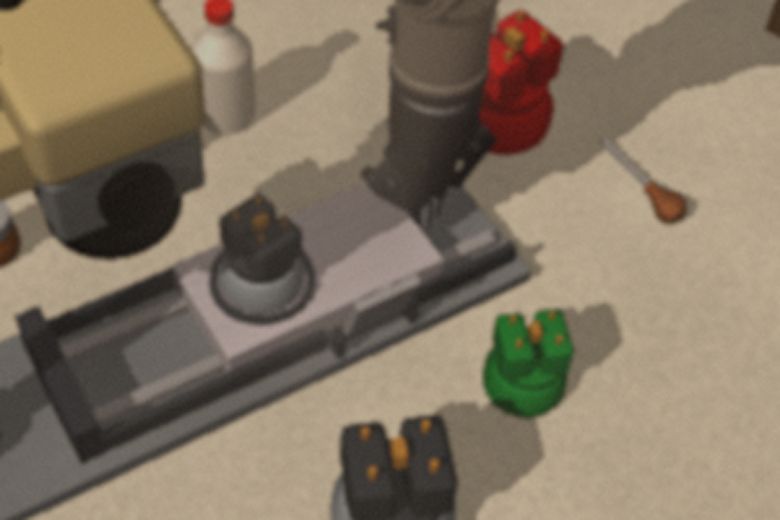

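drive_tool(increments="0.002 0.0078 0 0;0.002 0.0078 0 0;0.002 0.0078 0 0;0.002 0.0078 0 0;0.002 0.0078 0 0;0.002 0.0078 0 0;0.002 0.0078 0 0;0.002 0.0078 0 0;0.002 0.0078 0 0;0.002 0.0078 0 0")

```text
t: 3.97
eef_pos: [0.5297, -0.0704, 0.0658]
tool_rot: [0.001, 0.992, -0.123, 0.0]
contact_force: [-1.2, -6.2, 5.0]
gripper_width: 0.003
```

Run:
```python
from h import *
import cv2
o=bot.get_obs();print(o["eef_pos"],L(o["eef_pos"]),o["contact_force"])
for n in("side",):
    im=cv2.cvtColor(bot.read_camera(n),cv2.COLOR_RGB2BGR)
    a=im[150:350,120:420]
    cv2.imwrite(f"pics/{n}4.png",cv2.resize(a,None,fx=2.6,fy=2.6,interpolation=cv2.INTER_CUBIC))
```

```text
[ 0.52974229 -0.07044905  0.06582227] [ 0.00101244 -0.04560607  0.06582227] [-1.16469124 -6.1725451   4.97819462]
```

View pics/side4.png

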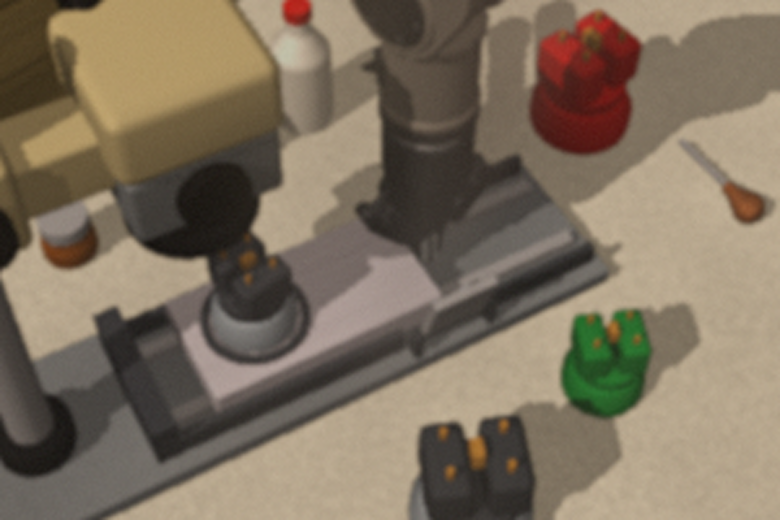

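drive_tool(increments="0.0015 0.0058 0 0;0.0015 0.0058 0 0;0.001 0.0039 0 0;0.001 0.0039 0 0")

```text
t: 4.35
eef_pos: [0.5346, -0.0511, 0.0657]
tool_rot: [0.001, 0.992, -0.123, -0.0]
contact_force: [-2.4, -7.9, 5.3]
gripper_width: -0.001
```

drive_tool(increments="0.0007 0.0029 0 0;0.0007 0.0029 0 0")

```text
t: 4.52
eef_pos: [0.536, -0.0455, 0.0657]
tool_rot: [0.001, 0.992, -0.123, -0.0]
contact_force: [-2.8, -6.2, 4.9]
gripper_width: -0.001
```

drive_tool(increments="0.0005 0.0019 0 0;0.0005 0.0019 0 0")

```text
t: 4.68
eef_pos: [0.537, -0.0418, 0.0657]
tool_rot: [0.001, 0.992, -0.123, -0.0]
contact_force: [-1.5, -6.9, 5.3]
gripper_width: -0.001
```

drive_tool(increments="0.0005 0.0019 0 0;0.0005 0.0019 0 0")

```text
t: 4.85
eef_pos: [0.5379, -0.0381, 0.0657]
tool_rot: [0.001, 0.992, -0.123, -0.0]
contact_force: [-1.8, -7.0, 4.9]
gripper_width: 0.002
```

drive_tool(increments="0.0005 0.0019 0 0;0.0005 0.0019 0 0")

```text
t: 5.02
eef_pos: [0.5386, -0.0351, 0.0657]
tool_rot: [0.002, 0.992, -0.123, -0.0]
contact_force: [-2.8, -14.4, 7.1]
gripper_width: 0.002
```

Run:
```python
from h import *
import cv2
o=bot.get_obs();print(o["eef_pos"],L(o["eef_pos"]),o["contact_force"])
for n in("side",):
    im=cv2.cvtColor(bot.read_camera(n),cv2.COLOR_RGB2BGR)
    a=im[220:340,140:300]
    cv2.imwrite(f"pics/{n}5.png",cv2.resize(a,None,fx=4.5,fy=4.5,interpolation=cv2.INTER_CUBIC))
```

```text
[ 0.53864639 -0.03511145  0.06568439] [ 0.00093352 -0.00916402  0.06568439] [ -2.75255896 -14.40673225   7.14630024]
```

View pics/side5.png

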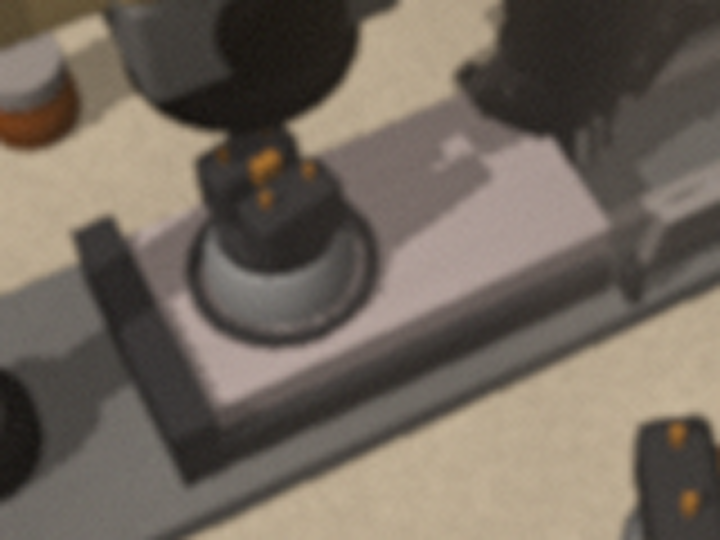

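drive_tool(increments="0.0005 0.0019 0 0;0 0 0 0;0 0 0 0;0 0 0 0")

```text
t: 5.4
eef_pos: [0.5387, -0.0351, 0.0657]
tool_rot: [0.003, 0.992, -0.124, -0.001]
contact_force: [-3.7, -12.7, 7.5]
gripper_width: 0.003
```

drive_tool(increments="-0.001 -0.004 0 0;-0.002 -0.0077 0 0;0 -0.001 0.02 0;0 0 0.03 0;0 0 0.03 0;0 0 0.025 0;-0.02 0.002 0 0;-0.03 0.003 0 0;-0.03 0.003 0 0;-0.025 0.003 0 0;-0.011 0.001 0 0;0 0 0 0")

```text
t: 6.4
eef_pos: [0.4182, -0.0305, 0.1701]
tool_rot: [0.0, 0.993, -0.122, -0.001]
contact_force: [0.0, 0.4, 0.3]
gripper_width: -0.001
```

Run:
```python
from h import *
import cv2
o=bot.get_obs();print(o["t"],o["eef_pos"],L(o["eef_pos"]),o["contact_force"],o["q"])
im=cv2.cvtColor(bot.read_camera("side"),cv2.COLOR_RGB2BGR)
a=im[150:350,120:420]
cv2.imwrite("pics/side6.png",cv2.resize(a,None,fx=2.6,fy=2.6,interpolation=cv2.INTER_CUBIC))
```

```text
6.4 [ 0.41820537 -0.03052306  0.17011436] [-0.11692377 -0.03439802  0.17011436] [0.02235851 0.423676   0.30172398] [ 0.06106532  0.17896716 -0.15086434  2.21037284  0.03882804  0.75624674
 -1.9305035 ]
```

View pics/side6.png

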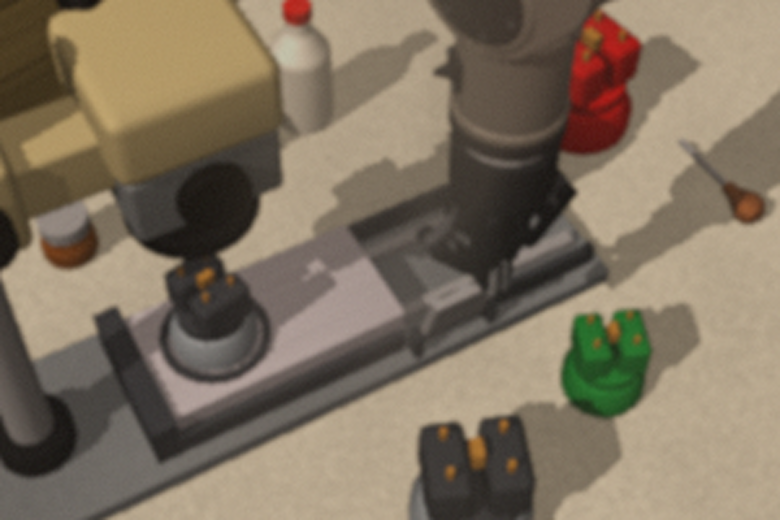

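drive_tool(increments="0 0 -0.02 0;0 0 -0.025 0;0 0 -0.02 0;0 0 -0.012 0;0 0 0 0")

```text
t: 6.87
eef_pos: [0.4209, -0.0307, 0.0912]
tool_rot: [0.0, 0.993, -0.122, -0.002]
contact_force: [-0.4, 0.7, -0.3]
gripper_width: -0.002
```

Run:
```python
from h import *
import cv2
o=bot.get_obs();print(o["t"],o["eef_pos"],L(o["eef_pos"]),o["contact_force"],o["q"])
for u,v in((402,318),(350,232)):print(L(ray("side",120+u/2.6,150+v/2.6,.06)))
im=cv2.cvtColor(bot.read_camera("side"),cv2.COLOR_RGB2BGR)
a=im[200:320,200:380]
cv2.imwrite("pics/side7.png",cv2.resize(a,None,fx=4,fy=4,interpolation=cv2.INTER_CUBIC))
```

```text
6.8667 [ 0.4209478  -0.03069531  0.09121388] [-0.11422347 -0.03388912  0.09121388] [-0.42324271  0.74347415 -0.30698717] [ 0.04395852  0.32979991 -0.13708788  2.2630925   0.08275324  0.556093
 -1.97186816]
[-0.05956704  0.00959768  0.06      ]
[0.04264286 0.00463856 0.06      ]
```

View pics/side7.png

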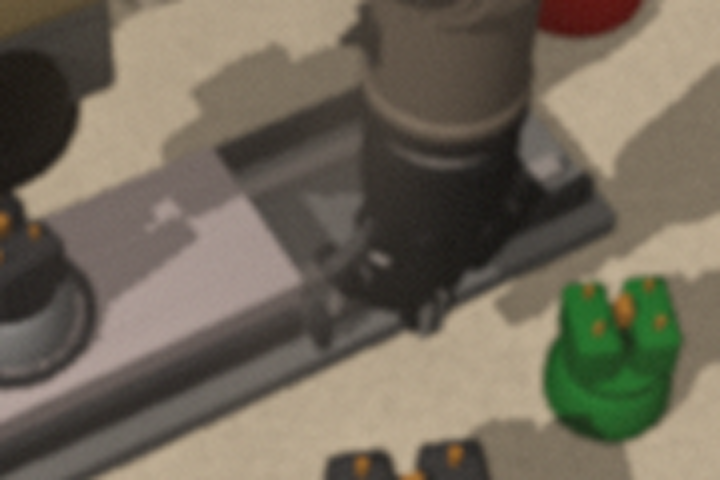

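drive_tool(increments="0.0058 -0.0015 0 0;0.0058 -0.0015 0 0;0.0058 -0.0015 0 0;0.0058 -0.0015 0 0;0.0058 -0.0015 0 0;0.0058 -0.0015 0 0;0.0058 -0.0015 0 0;0.0058 -0.0015 0 0;0.0058 -0.0015 0 0")

```text
t: 7.67
eef_pos: [0.4732, -0.0446, 0.0932]
tool_rot: [0.0, 0.992, -0.122, -0.0]
contact_force: [-1.3, 0.5, -0.7]
gripper_width: -0.001
```

Run:
```python
from h import *
import cv2
o=bot.get_obs();print(o["t"],o["eef_pos"],L(o["eef_pos"]),o["contact_force"])
im=cv2.cvtColor(bot.read_camera("side"),cv2.COLOR_RGB2BGR)
a=im[200:320,200:380]
cv2.imwrite("pics/side8.png",cv2.resize(a,None,fx=4,fy=4,interpolation=cv2.INTER_CUBIC))
```

```text
7.6667 [ 0.47322487 -0.04458497  0.09315431] [-0.06013576 -0.03446752  0.09315431] [-1.33674654  0.52658033 -0.67370936]
```

View pics/side8.png

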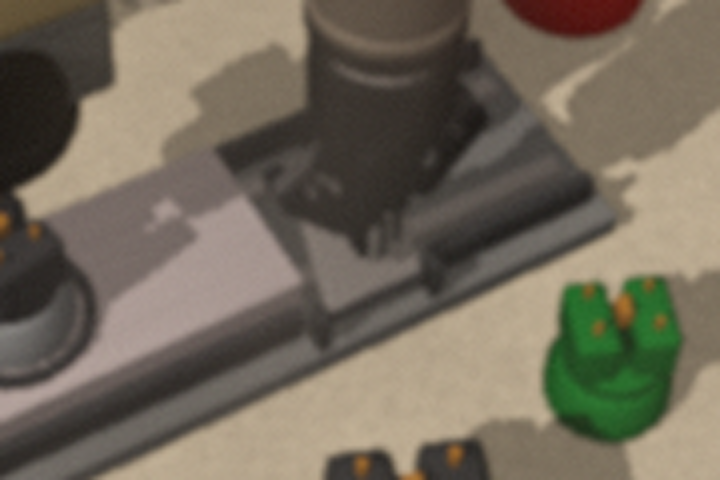

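drive_tool(increments="0.0058 -0.0015 0 0;0.0058 -0.0015 0 0;0.0058 -0.0015 0 0;0.0058 -0.0015 -0.002 0;0.0058 -0.0015 -0.004 0;0.0058 -0.0015 -0.005 0;0.003 -0.0008 -0.006 0;0 0 -0.004 0;0 0 -0.002 0")

```text
t: 8.47
eef_pos: [0.5107, -0.0543, 0.0694]
tool_rot: [0.0, 0.992, -0.122, -0.0]
contact_force: [0.7, -0.6, 0.5]
gripper_width: -0.003
```

Run:
```python
from h import *
import cv2
o=bot.get_obs();print(o["t"],o["eef_pos"],L(o["eef_pos"]),o["contact_force"])
im=cv2.cvtColor(bot.read_camera("side"),cv2.COLOR_RGB2BGR)
a=im[200:320,200:380]
cv2.imwrite("pics/side9.png",cv2.resize(a,None,fx=4,fy=4,interpolation=cv2.INTER_CUBIC))
```

```text
8.4667 [ 0.51073232 -0.05425956  0.06941183] [-0.02140091 -0.0346006   0.06941183] [ 0.67448466 -0.61043252  0.54462203]
```

View pics/side9.png

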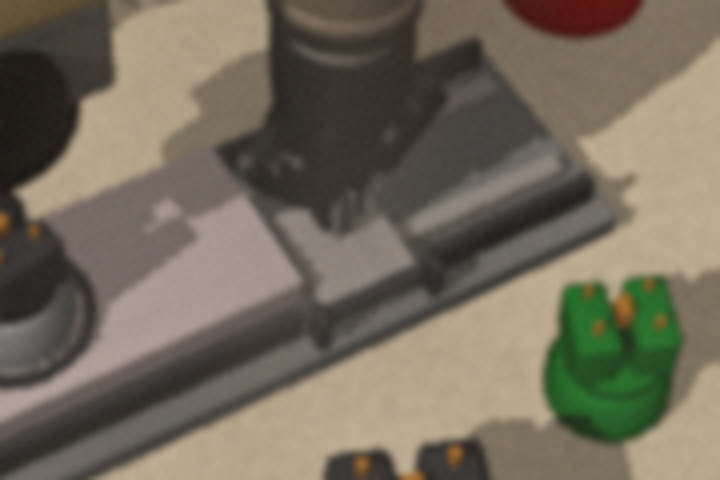

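Nearly flat; press down gently until the force rises.

drive_tool(increments="0 0 -0.0015 0;0 0 -0.0015 0;0 0 0 0")

```text
t: 8.77
eef_pos: [0.5106, -0.0542, 0.0672]
tool_rot: [0.0, 0.992, -0.122, -0.0]
contact_force: [-0.1, 0.0, 0.5]
gripper_width: 0.001
```

drive_tool(increments="0 0 -0.001 0;0 0 -0.001 0;0 0 0 0")

```text
t: 9.02
eef_pos: [0.5108, -0.0542, 0.0653]
tool_rot: [0.0, 0.992, -0.122, 0.0]
contact_force: [-0.3, -1.0, 0.6]
gripper_width: -0.001
```

drive_tool(increments="0 0 -0.001 0;0 0 -0.001 0;0 0 0 0")

```text
t: 9.27
eef_pos: [0.5109, -0.0542, 0.0648]
tool_rot: [0.0, 0.992, -0.122, 0.0]
contact_force: [-6.2, -0.3, 17.8]
gripper_width: -0.003
```

drive_tool(increments="0 0 -0.001 0;0 0 -0.001 0;0 0 0 0;0 0 0 0")

```text
t: 9.6
eef_pos: [0.511, -0.0542, 0.0644]
tool_rot: [0.0, 0.992, -0.122, 0.0]
contact_force: [-11.5, 0.3, 37.7]
gripper_width: -0.002
```

drive_tool(increments="0 0 0.004 0;0 0 0.01 0;0 0 0.025 0;0 0 0.03 0;0 0 0.03 0;0 -0.01 0.03 0;-0.01 -0.035 0 0;-0.01 -0.035 0 0;-0.01 -0.035 0 0;-0.01 -0.035 0 0;0 -0.02 0 0;0 0 0 0")

```text
t: 10.6
eef_pos: [0.4692, -0.2298, 0.1907]
tool_rot: [0.001, 0.992, -0.126, 0.0]
contact_force: [0.5, 0.7, 0.0]
gripper_width: 0.003
```

Run:
```python
from h import *
import cv2
o=bot.get_obs();print(o["t"],o["eef_pos"],L(o["eef_pos"]),o["contact_force"],o["joint_vel"])
im=cv2.cvtColor(bot.read_camera("side"),cv2.COLOR_RGB2BGR)
a=im[160:340,140:380]
cv2.imwrite("pics/side10.png",cv2.resize(a,None,fx=3.3,fy=3.3,interpolation=cv2.INTER_CUBIC))
im=cv2.cvtColor(bot.read_camera("top"),cv2.COLOR_RGB2BGR)
cv2.imwrite("pics/top10.png",im)
```

```text
10.6 [ 0.46917288 -0.22982515  0.19073233] [-0.01841313 -0.21499333  0.19073233] [0.45605078 0.72836682 0.04588891] [-0.04906003 -0.00823387 -0.06797631  0.01972569 -0.0178153  -0.00082085
 -0.06465443]
```

View pics/side10.png

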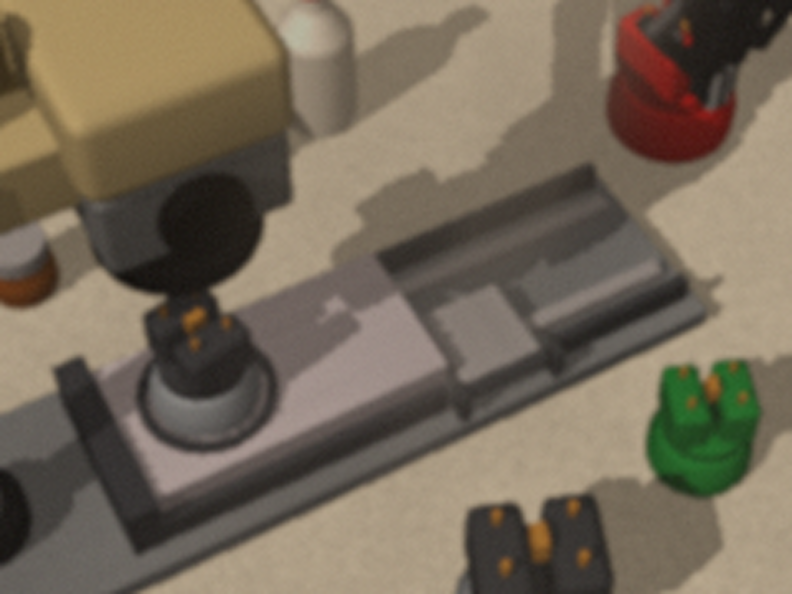

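View pics/top10.png

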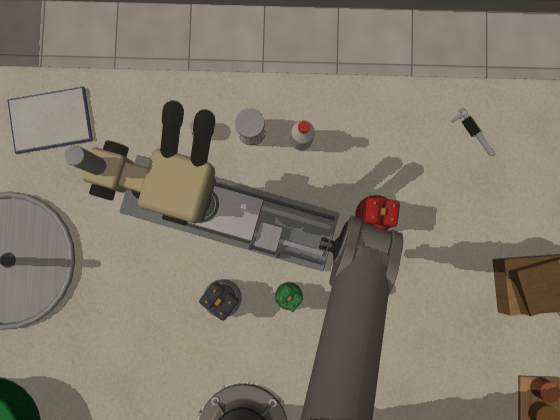

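Run:
```python
import cv2
a=cv2.imread("pics/top10.png")[180:275,190:345]; cv2.imwrite("pics/top10z.png",cv2.resize(a,None,fx=5,fy=5,interpolation=cv2.INTER_CUBIC))
```

```text
(no output)
```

View pics/top10z.png

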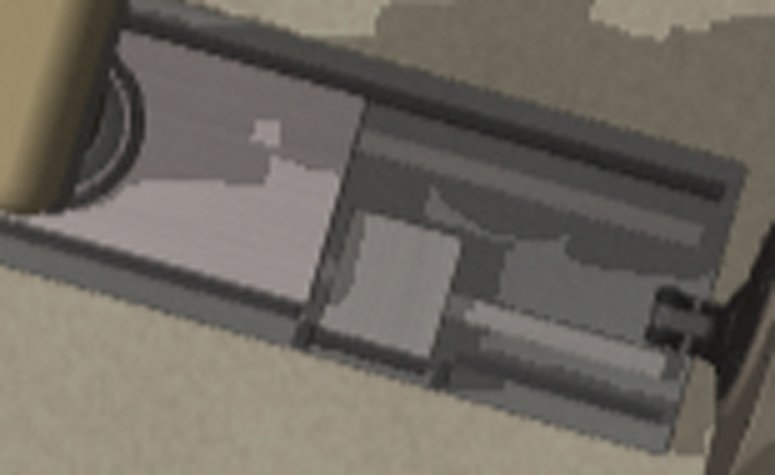

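Run:
```python
from h import *
R=lambda u,v,z:L(ray("top",190+u/5,180+v/5,z))
print("plate",R(363,97,.06),R(308,302,.06));print("flap +y",R(360,208,.043),R(325,322,.043)," -y",R(461,236,.043),R(431,358,.043))
```

```text
plate [0.05431537 0.00369615 0.06      ] [-0.05390054  0.001688    0.06      ]
flap +y [ 0.00011092 -0.00968435  0.043     ] [-0.06130205 -0.00858839  0.043     ]  -y [ 0.00049068 -0.06376282  0.043     ] [-0.06409508 -0.0661094   0.043     ]
```

```bash
python3 -c "
from station import bot
print(bot.hand_in())"
```

```text
the job is handed in; nothing more can be done
None
```

The job is done and handed in at about 10.7 s on the robot's clock. No verdict came back, so the result rests on my own checks.

**What I did:** With the gripper shut, I pushed the middle of the plate's end face along the stand's +y at about 0.1 m/s or slower. The plate stopped moving and the horizontal force rose from about 6 to 14 N, which I took as the end stop. I then went over the flap to its outer side, pushed it across with the fingertips, and pressed it down until the force rose to about 38 N. After that I lifted clear and drew back.

**Last checks, from the top camera after retreating:**
- **Plate:** the end face measured +2 to +4 mm in the stand's y, which is home within what I could measure. A rougher side-camera reading, taken before I pushed the flap, gave +5 to +10 mm. I put that down to my error of about 5 mm in placing the stand's origin, since the plate cannot go past its stop.
- **Flap:** it lies flat. Its free edge is at x = 0 and its sides at about y -9 and -65 mm, against -8 and -68 mm expected.
- **Vise:** it looks upright in its seat in the side picture. The microscope head hides most of it from the top camera, and I did not measure its angle or offset.
- **Loose things:** the can, bottle and jar look unmoved. The arm hides the graver in the last top picture, so I did not recheck it; it had not moved in the earlier pictures.
- **Contact:** the arm was touching nothing, with a force reading under 1 N.

**Near a limit:** the final press on the flap briefly reached about 38 N vertical (about 39 N in all), which was harder than needed. It was made with the fingertips, and the wrist limit is 120 N.

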